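Clear the two stops off the file rack

TASK

Clear the plywood file rack for cleaning: slide each of the two sliding wooden stops along the T-track to the open end, lift it off the bare landing there, and set it gently in the white ceramic tray, standing upright on its foot, one after the other. Leave the yellow developing tank, the two canisters and the ring where they are.

Things in the scene. Friction and masses are not known exactly. Their poses are not given: they have to be found in the camera images.
- rack: plywood trough, fixed, with an aluminium T-track in its floor. Origin on the table on the track's centre line; x along the track towards the open end, y across, z up. Lipped from x = -210 to +90 mm, then a bare landing to x = +200 mm. Along the lipped part stand plywood side boards 78 mm high, 60 mm apart inside, 76 mm over the outsides. Both stops start in the lipped part
- lip_end (a point): where lips and side boards end (rack x = +90 mm), on the centre line, level with the lips' top, 20 mm above the table. The slot between the lips is 16 mm wide; below them the cavity is 40 mm wide and 8 mm high over a floor 6 mm above the table. The stops stand one behind the other, in either order, and cannot pass: pushing the rear one shoves the front one ahead
- landing (a point): centre of the landing's top (rack x = +145 mm), 6 mm above the table: bare floor 60 mm wide from rack x = +90 to +200 mm, with no lips, boards or end stop. It holds one stop. A stop can be lifted once it is wholly past the lips: its centre at rack x = +130 mm or more, +145 mm is best
- closed_end (a point): the other end of the track (rack x = -210 mm), closed by a plate only 20 mm high and open above it, so a tool can come down behind the rear stop. Push low, on the end face of a stop's wooden base (22 to 40 mm above the table): there the stops slide easily; pushed high they may jam
- tall_stop_mid (a point): the taller sliding stop: brown wooden block on a steel T-foot, 78 mm high, about 0.3 kg. From its underside up: foot 70 x 34 mm to 6 mm, neck 70 x 12 mm to 16 mm, wooden base 76 x 40 mm to 34 mm, wooden upper part 64 x 40 mm to 78 mm. This point is its centre, 39 mm above the underside. x along its length (the rack's x at the start), y across, z up. In the track its underside is 6 mm above the table
- low_stop_mid (a point): the lower sliding stop: brown wooden block on a steel T-foot, 60 mm high, about 0.3 kg. From its underside up: foot 70 x 34 mm to 6 mm, neck 70 x 12 mm to 16 mm, wooden base 76 x 40 mm to 34 mm, wooden upper part 64 x 40 mm to 60 mm. This point is its centre, 30 mm above the underside. x along its length (the rack's x at the start), y across, z up. In the track its underside is 6 mm above the table
- tray: white ceramic tray, fixed, outside 216 (x) x 146 (y) x 20 mm high, wall and floor 6 mm thick; origin under its centre on the table, z up. Both stops fit in side by side, lengthwise along the tray's y, 50 mm either side of its centre in x
- tank: yellow plastic developing tank, round, 94 mm in diameter, 142 mm high, loose bystander near the lipped part of the rack, on either side; origin under its centre
- canister1: clear plastic canister with a grey lid, 62 mm in diameter, 94 mm high, loose bystander; origin under its centre
- canister2: clear plastic canister with a grey lid, 62 mm in diameter, 94 mm high, loose bystander; origin under its centre
- ring: hard silicone ring lying flat, 72 mm outside, 50 mm inside, 10 mm high, loose bystander; origin under its centre

How it is judged:
By the outcome, as a careful person would: the job done as asked, in the order asked, and still so for the second after the job is handed in, with the robot touching nothing.
It also fails if it takes over 70 s, if anything falls off the work surface, if the arm or the gripper's body presses on something with over 40 N, if the wrist force passes 120 N, or if a joint passes its speed limit or range.

ROBOT

A 7-joint arm with a two-finger parallel gripper is mounted at the origin on the work surface. World frame = base frame: x ahead of the robot, y to its left, z up, the work surface at z = 0. Lengths are in mm, angles in rad, forces in N, time in s.
With the tool pointing down it reaches from about 400 to 850 mm from the base axis. Payload 4.4 kg.
Tool frame: the origin (TCP) lies midway between the tips of the shut fingers; the grasp point (between the pads) lies 19 mm behind it (manip.pinch_z is the distance from the TCP to the grasp point, in mm); z points along the fingers, x is the direction in which the jaws open and shut, and the axes are right-handed (so a half turn about z gives the same grasp; the last joint's range is limited). The gripper opens to 94 mm and grips with 3 to 60 N. Pads are 16 mm wide; open, the fingers measure 119 mm over their backs; the gripper's body (75 mm by 177 mm) begins 78 mm behind the grasp point.
Start: joints at [1.219, 0.628, 0.038, 1.517, -0.027, 0.996, -0.02], TCP at [183.281, -623.64, 173.578] pointing down, gripper open.
Joint ranges: [-3.06, 3.06], [-0.37, 2.12], [-1.25, 1.32], [0.18, 2.47], [-1.1, 4.24], [0.23, 1.98], [-2.94, 2.94]. Speed limits (rad/s): [2.57, 2.57, 3.14, 3.14, 3.14, 3.14, 3.14].

INTERFACE

Orientations are given as [roll, pitch, yaw] about the fixed x, y, z axes, in that order (R = Rz(yaw) Ry(pitch) Rx(roll)).
In Python, from station import manip gives the robot as it stands. Calls block until the motion is done:
- manip.move_ptp(position, orientation): joint-space move of the TCP to a pose.
- manip.move_straight(position, rotation=None, max_speed=150): straight line of the TCP; rotation=None keeps the orientation; max_speed is the mean speed in mm/s.
- manip.movej(angles): joint-space move.
- manip.gripper_open() and manip.gripper_close(): open the fingers fully, or close them until they stop; the grip force is fixed at half the most.
- manip.hold(seconds).
- manip.solve_ik(position, orientation): joint angles nearest the present ones, or None.
- manip.get_obs(): the state.
- manip.grab_frame(name): name is "scene" or "top"; returns a dict with "image" (400x640x3 uint8, red, green, blue), "intrinsics" (3x3 intrinsics, pixels), "T" (4x4, takes a point from camera to world coordinates). Camera axes: x right, y down, z forward; pixel columns grow to the right and rows downward; lengths in mm; the calibration is good to about 2 mm. A picture is of the moment at which its call begins. There is no depth.
A pose or a line that the arm cannot do raises manip.MotionError and nothing moves.
- manip.close_job(): hands the job in, once; it reports no verdict.
The state is a dict: "time": time; "joint_positions": joint angles; "joint_vel": joint speeds; "joint_efforts": joint torques, N m; "tool_pos": TCP position; "orientation": TCP orientation; "contact_force": force on the tool from outside, world axes, zero at the start; "moment": the same for the moment, N m; "grip_width": finger opening in mm.
Only numpy, scipy, OpenCV 4.12 (cv2) and the standard library are available. Lean on these libraries where they do the work, as an engineer would, in place of code of your own. Each camera call takes 0.05 s, during which the arm holds its last target.

## Working session

There is one attempt and no reset: what is moved stays moved. The work goes in short steps, each a Python script; the robot and the scene stay as the last script left them, time stands still between calls to the robot, and variables do not carry over. Pictures are saved under pics/ and viewed, and the job is handed in when it is done.

```bash
ls; mkdir -p pics; python3 - <<'E'
from station import manip
import cv2,numpy as np
for n in("scene","top"):
    f=manip.grab_frame(n);cv2.imwrite(f"pics/{n}0.png",f["image"][:,:,::-1]);np.savez(f"pics/{n}0.npz",**{k:f[k] for k in("image","intrinsics","T")})
    print(n,np.round(f["intrinsics"],1).tolist(),np.round(f["T"],3).tolist())
o=manip.get_obs();print(o["time"],o["tool_pos"],o["orientation"],o["grip_width"],manip.pinch_z)
E
```

```text
pics
scene [[440.2, 0.0, 320.9], [0.0, 440.2, 201.8], [0.0, 0.0, 1.0]] [[-0.249, 0.525, -0.814, 1405.922], [0.968, 0.131, -0.212, 220.098], [-0.005, -0.841, -0.541, 630.535], [0.0, 0.0, 0.0, 1.0]]
top [[394.7, 0.0, 320.2], [0.0, 394.7, 200.3], [0.0, 0.0, 1.0]] [[-0.029, -0.977, 0.209, 321.658], [-1.0, 0.03, -0.001, 2.746], [-0.005, -0.209, -0.978, 996.329], [0.0, 0.0, 0.0, 1.0]]
0.1 [ 183.10999052 -623.01513035  172.74901193] [ 3.14158055e+00  1.68361223e-03 -1.28497477e+00] 93.7764464155723 18.8
```

View pics/scene0.png

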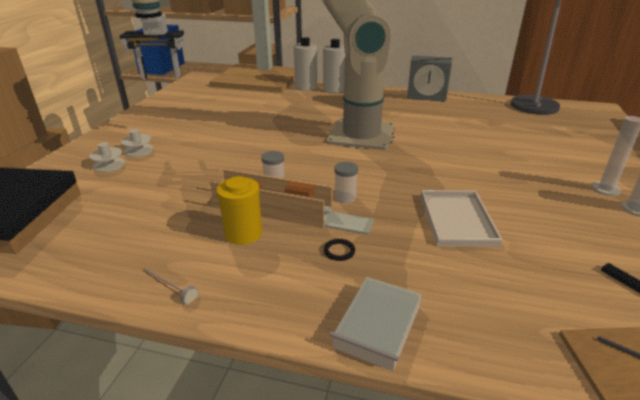

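View pics/top0.png

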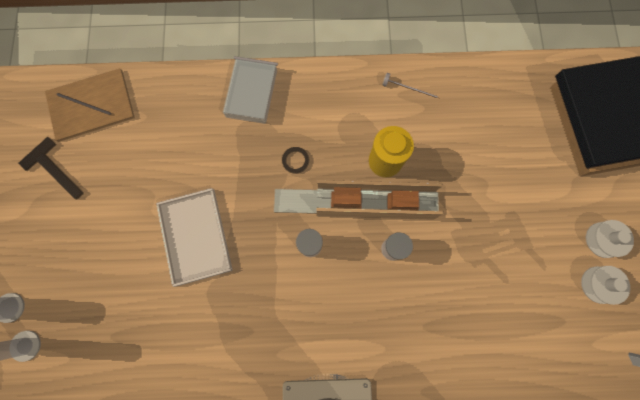

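```bash
cat > h.py <<'E'
import numpy as np,cv2
def load(n):
    return np.load(f"pics/{n}.npz")
def proj(f,P):
    T=np.linalg.inv(f["T"]);p=np.atleast_2d(P)@T[:3,:3].T+T[:3,3];q=p@f["intrinsics"].T;return q[:,:2]/q[:,2:]
def unproj(f,uv,z):
    uv=np.atleast_2d(uv).astype(float);d=np.c_[uv,np.ones(len(uv))]@np.linalg.inv(f["intrinsics"]).T@f["T"][:3,:3].T
    c=f["T"][:3,3];return c+d*((z-c[2])/d[:,2])[:,None]
def crop(f,x0,y0,x1,y1,s,out):
    im=f["image"][y0:y1,x0:x1,::-1];cv2.imwrite(out,cv2.resize(im,None,fx=s,fy=s,interpolation=cv2.INTER_CUBIC))
E
python3 - <<'E'
from h import *
t=load("top0");s=load("scene0")
crop(t,265,110,465,260,4,"pics/t_rack.png")
crop(t,145,175,245,295,5,"pics/t_tray.png")
crop(s,200,140,400,270,4,"pics/s_rack.png")
print(proj(t,[183,-623,173]),proj(s,[183,-623,173]))
E
```

```text
[[641.99401492 347.04905051]] [[163.12909163  88.20007939]]
```

View pics/t_rack.png

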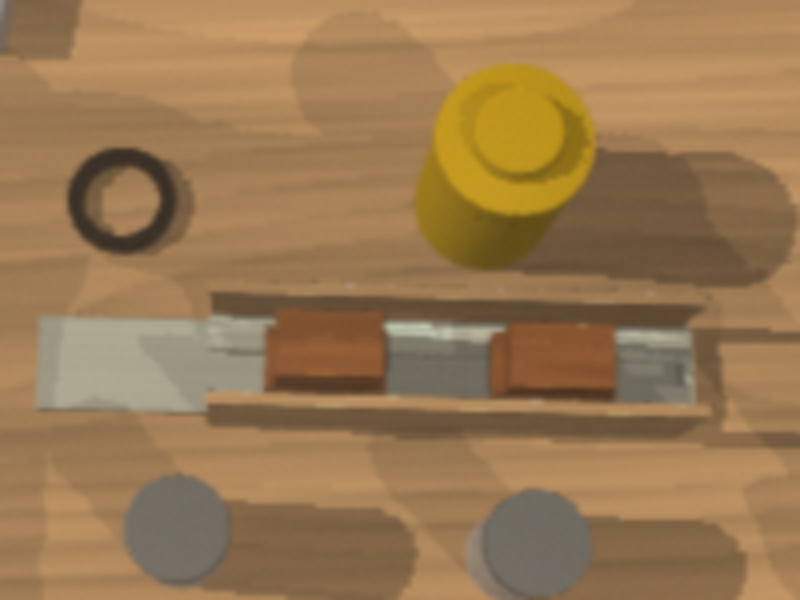

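View pics/t_tray.png

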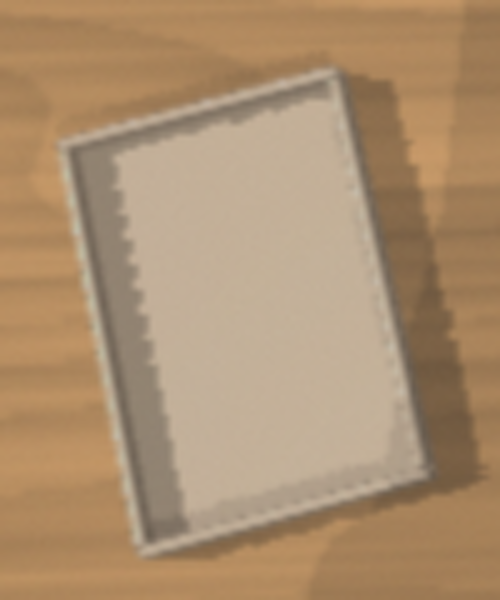

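View pics/s_rack.png

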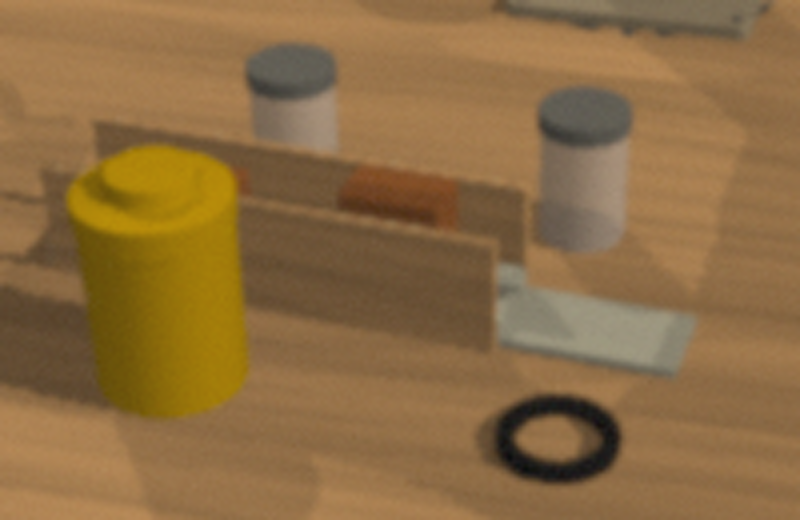

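```bash
cat > fit.py <<'E'
from h import *
from scipy.optimize import least_squares
t=load("top0");s=load("scene0")
def R2(a):return np.array([[np.cos(a),-np.sin(a)],[np.sin(a),np.cos(a)]])
def W(q,P):
    P=np.array(P,float);return np.c_[P[:,:2]@R2(q[2]).T+q[:2],P[:,2]]
tp=np.array([(38,317),(36,410),(206,403),(711,415),(206,392),(212,293),(708,305)])/4+[265,110]
tP=[(200,-30,6),(200,30,6),(90,38,78),(-210,38,78),(90,30,78),(90,-30,78),(-210,-30,78)]
# scene: landing corners, board tops
sp=np.array([(693,318),(676,374),(527,190),(497,240),(95,122),(493,352)])/4+[200,140]
sP=[(200,30,6),(200,-30,6),(90,38,78),(90,-38,78),(-210,38,78),(90,-38,0)]
def res(q):return np.r_[(proj(t,W(q,tP))-tp).ravel(),(proj(s,W(q,sP))-sp).ravel()]
r=least_squares(res,[520,0,1.57],x_scale=[100,100,.1]);q=r.x
if __name__=="__main__":
    print("rack",q,np.round(r.fun.reshape(-1,2),1).tolist())
    for use,nm in((slice(0,14),"top"),(slice(14,None),"scene")):
        print(nm,least_squares(lambda z:res(z)[use],q,x_scale=[100,100,.1]).x)
    tc=np.array([(335,68),(63,143),(143,555),(432,478)])/5+[145,175]
    # tray outer corners z=20 ; y-extent 146 is across..
    c=unproj(t,tc,20)[:,:2];print("tray corners",c.round(1).tolist(),[np.linalg.norm(c[i]-c[i-1]).round(1) for i in range(4)],c.mean(0))
    sc=np.array([(422,191),(474,191),(500,240),(440,246)]);c2=unproj(s,sc,20)[:,:2];print(c2.round(1).tolist(),c2.mean(0))
    d=(c[2]-c[1]+c[3]-c[0]);print("long dir yaw",np.arctan2(d[1],d[0]))
    for nm,p,z in(("can1",(177,530),94),("can2",(537,543),94),("ring",(122,200),10),("tank",(519,132),142)):
        w=unproj(t,np.array(p)/4+[265,110],z)[0]; l=R2(q[2]).T@(w[:2]-q[:2]);print(nm,w.round(),"rack",l.round())
    # stops: front block top face edges, assuming z=66 or 84
    for nm,pts in(("front",[(277,309),(383,309),(273,376),(383,376)]),("rear",[(509,323),(614,323),(509,386),(614,386)])):
        for z in(66,84):
            w=unproj(t,np.array(pts)/4+[265,110],z);l=(w[:,:2]-q[:2])@R2(q[2]);print(nm,z,l.round(1).tolist())
E
python3 fit.py
```

```text
rack [526.26565458 -80.19524542   1.51693485] [[0.2, -0.3], [-0.4, -0.7], [-0.4, -0.1], [0.5, -0.1], [-0.3, -0.7], [-1.1, -0.4], [0.1, -0.6], [0.6, -1.2], [-0.3, -1.3], [0.6, -2.4], [-1.0, 0.9], [-0.4, -2.4], [0.1, 0.0]]
top [525.24894763 -80.60609056   1.51762822]
scene [530.47120143 -79.02499963   1.52110976]
tray corners [[569.2, 276.1], [534.4, 412.8], [329.0, 362.4], [361.7, 223.0]] [np.float64(214.3), np.float64(141.1), np.float64(211.4), np.float64(143.2)] [448.5752055  318.58782009]
[[370.1, 228.3], [336.9, 362.2], [543.3, 411.6], [598.2, 281.4]] [462.12123807 320.899654  ]
long dir yaw -2.8960742719399226
can1 [417.  29.  94.] rack [103. 115.]
can2 [ 403. -176.   94.] rack [-102.  118.]
ring [642.  63.  10.] rack [ 149. -108.]
tank [ 633. -173.  142.] rack [ -86. -111.]
front 66 [[47.8, -23.0], [-16.4, -24.5], [49.5, 18.5], [-16.6, 17.0]]
front 84 [[48.3, -18.6], [-14.7, -20.0], [50.0, 22.2], [-14.8, 20.7]]
rear 66 [[-92.6, -17.6], [-156.1, -19.0], [-92.1, 21.3], [-155.0, 19.8]]
rear 84 [[-89.5, -13.2], [-151.7, -14.6], [-88.9, 24.9], [-150.6, 23.5]]
```

Rack at about (525.5, −80.5), yaw 1.517, from both views. The tall stop is in front at rack x≈+17 and the low stop behind at ≈−124: each gives the right width and centring only at its own height. The tray centre is about (449, 319), with its long axis at yaw 0.246.

```bash
cat > go.py <<'E'
from h import *
from station import manip
Q=(525.5,-80.5,1.517); TR=(449.,319.,0.2455); PI=np.pi
def rk(x,y,z):
    c,s=np.cos(Q[2]),np.sin(Q[2]);return [Q[0]+c*x-s*y,Q[1]+s*x+c*y,z]
def ty(x,z):return [TR[0]+np.cos(TR[2])*x,TR[1]+np.sin(TR[2])*x,z]
def O(y):return [PI,0,(y+PI)%(2*PI)-PI]
def snap(n,names=("scene","top")):
    for m in names:
        f=manip.grab_frame(m);np.savez(f"pics/{m}{n}.npz",**{k:f[k] for k in("image","intrinsics","T")});cv2.imwrite(f"pics/{m}{n}.png",f["image"][:,:,::-1])
def st(m=""):
    o=manip.get_obs();print(m,round(o["time"],2),o["tool_pos"].round(1),np.round(o["contact_force"],1),round(o["grip_width"],1))
E
python3 - <<'E'
from go import *
for nm,p,ys in(("push",rk(-50,0,25),(1.517,1.517+PI)),("pushend",rk(95,0,25),(1.517,1.517+PI)),("rear",rk(-183,0,25),(1.517,1.517+PI)),("grasp",rk(145,0,45),(-.054,-.054+PI)),("place",ty(50,45),(.2455,.2455+PI)),("place",ty(-50,45),(.2455,.2455+PI)),("hi",ty(50,150),(.2455,.2455+PI))):
    for y in ys:
        j=manip.solve_ik(p,O(y));print(nm,np.round(p),round(y,2),None if j is None else np.round(j,2))
E
```

```text
push [ 523. -130.   25.] 1.52 [ 0.57  0.75 -0.58  1.94  0.67  0.65  1.07]
push [ 523. -130.   25.] 4.66 [ 0.13  0.69  0.09  1.96 -0.12  0.5  -1.31]
pushend [531.  14.  25.] 1.52 [ 0.32  0.76 -0.62  1.96  0.72  0.65  0.75]
pushend [531.  14.  25.] 4.66 [-0.17  0.69  0.14  1.98 -0.19  0.49 -1.52]
rear [ 516. -263.   25.] 1.52 [ 0.78  0.79 -0.58  1.83  0.64  0.71  1.35]
rear [ 516. -263.   25.] 4.66 [ 0.35  0.73  0.11  1.85 -0.14  0.57 -1.07]
grasp [533.  64.  45.] -0.05 [-0.01  0.66 -0.24  1.94  0.28  0.57 -0.5 ]
grasp [533.  64.  45.] 3.09 [-0.51  0.72  0.54  1.96 -0.61  0.63 -2.78]
place [498. 331.  45.] 0.25 [-0.33  0.76 -0.5   1.77  0.51  0.74 -0.85]
place [498. 331.  45.] 3.39 [-0.05  0.96 -1.06  1.76  0.98  1.05  1.91]
place [400. 307.  45.] 0.25 [-0.39  0.66 -0.48  2.03  0.54  0.58 -1.  ]
place [400. 307.  45.] 3.39 [-0.06  0.87 -1.06  2.02  1.    0.91  1.7 ]
hi [498. 331. 150.] 0.25 [-0.16  0.69 -0.79  1.68  0.56  1.01 -0.9 ]
hi [498. 331. 150.] 3.39 [-0.04  0.79 -1.06  1.68  0.75  1.14  2.07]
```

```bash
python3 - <<'E'
from go import *
P=O(Q[2]+PI)
manip.gripper_close();st("shut")
manip.move_ptp(rk(-53,0,200),P);st()
manip.move_straight(rk(-53,0,100),max_speed=150)
snap(1)
st()
E
```

```text
shut 1.52 [ 183.3 -623.7  173.6] [0.7 0.2 0.8] 0.7
 3.66 [ 522.5 -134.6  200. ] [-0.   0.1  0.6] 0.8
 4.58 [ 523.6 -133.7  101. ] [ 0.6  0.1 -0.3] 0.4
```

View pics/scene1.png

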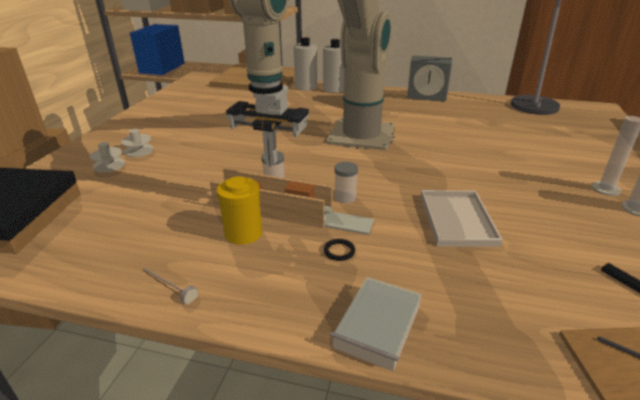

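View pics/top1.png

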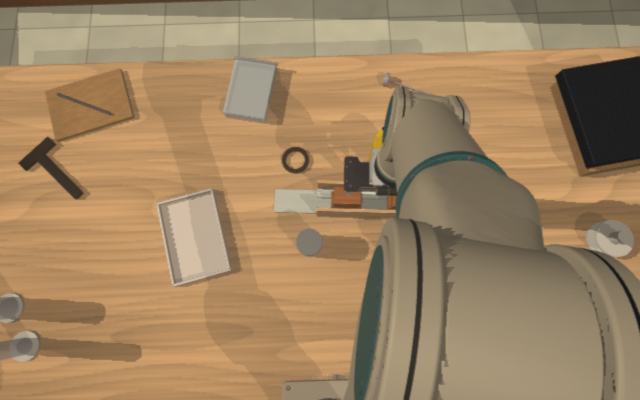

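```bash
python3 - <<'E'
from go import *
s=load("scene1");crop(s,210,90,370,240,5,"pics/s1c.png");print((proj(s,[[523.6,-133.7,101]])-[210,90])*5)
E
```

```text
[[309.44888774 429.16247109]]
```

View pics/s1c.png

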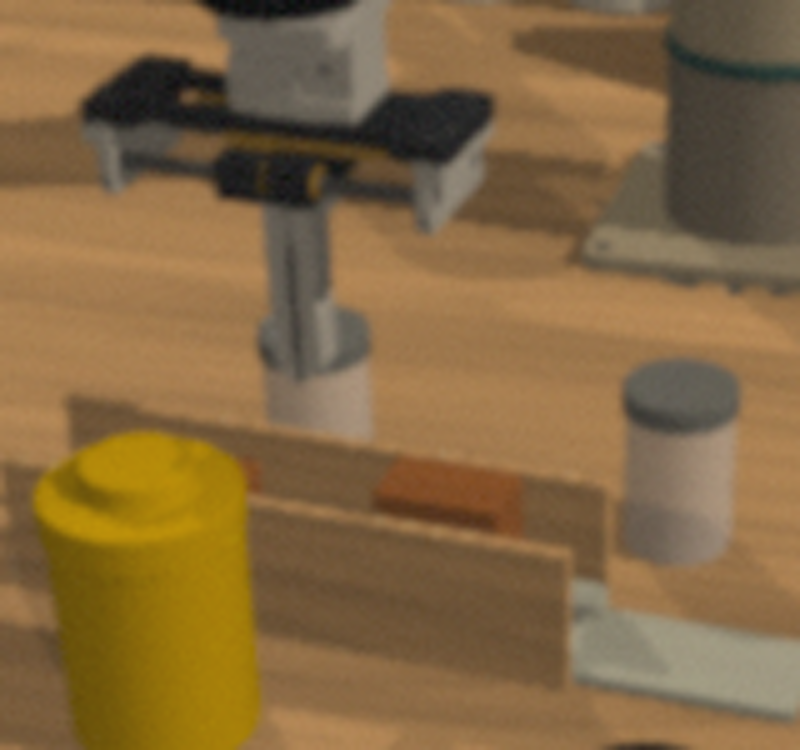

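```bash
python3 - <<'E'
from go import *
st();snap(2,("scene",));st()
s=load("scene2");crop(s,210,90,370,240,5,"pics/s2c.png");o=manip.get_obs();print(o["orientation"],(proj(s,[o["tool_pos"],o["tool_pos"]+[0,0,19],o["tool_pos"]+[0,0,97]])-[210,90])*5)
E
```

```text
4.58 [ 523.6 -133.7  101. ] [ 0.6  0.1 -0.3] 0.4
 4.62 [ 523.5 -133.7  101. ] [-0.9  0.2  0.1] 0.4
[-3.13951701e+00 -2.96103567e-04 -1.62471325e+00] [[309.61401729 429.04727714]
 [307.06876207 394.90141646]
 [296.08633618 247.56672805]]
```

View pics/s2c.png

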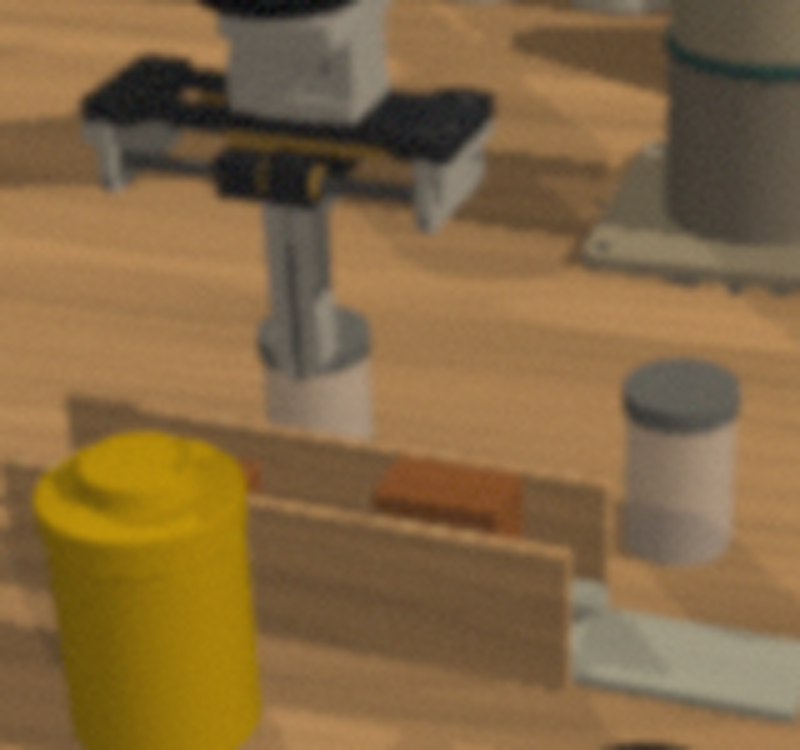

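```bash
python3 - <<'E'
from go import *
t=load("top1");s=load("scene1")
crop(t,310,140,430,230,6,"pics/t1c.png")
crop(s,300,60,430,160,6,"pics/s1b.png")
b=[rk(-53+a,c,101+h) for h in (97,120) for a,c in((88.5,37.5),(88.5,-37.5))]
print((proj(t,b)-[310,140])*6);print((proj(s,b)-[210,90])*5)
print("base s",(proj(s,[[0,0,0]])-[300,60])*6,proj(t,[[0,0,0]]))
E
```

```text
[[190.79353533 364.55260211]
 [193.54477651 155.69744389]
 [194.13583834 350.28579297]
 [196.89889664 135.90064471]]
[[502.43852448 237.7950949 ]
 [448.29922067 305.49198464]
 [501.56155551 192.25462925]
 [446.66819324 257.98282408]]
base s [[367.17910382 444.01424251]] [[327.61330663 427.64781829]]
```

View pics/t1c.png

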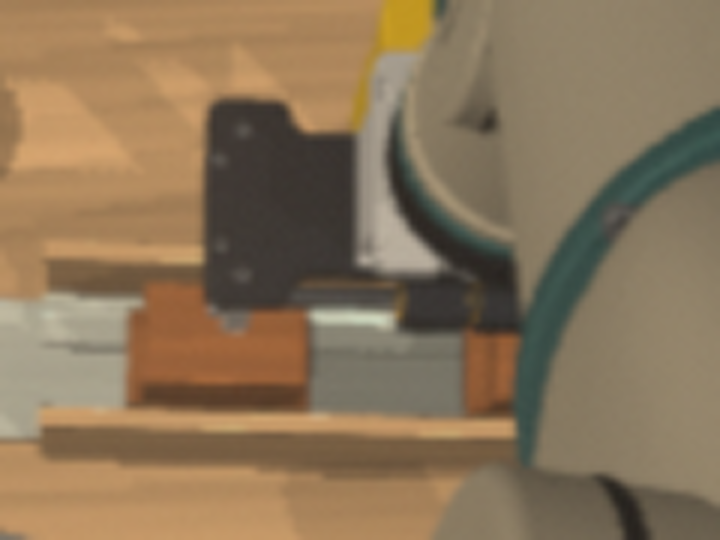

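View pics/s1b.png

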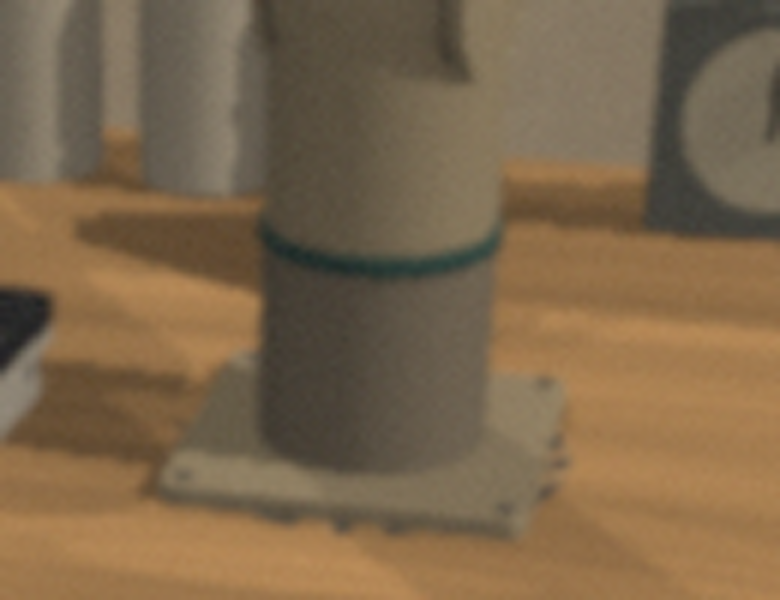

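The pictures show the tool about 27 mm higher than its reported position, while the rack and the base plate agree with the calibration. I'll test this by touching the bare landing, whose top is at 6 mm, before any push.

```bash
python3 - <<'E'
from go import *
manip.move_straight(rk(-53,0,130),max_speed=200)
manip.move_straight(rk(150,0,90),max_speed=200)
manip.move_straight(rk(150,0,45),max_speed=100)
st();snap(3)
s=load("scene3");p=manip.get_obs()["tool_pos"];crop(s,290,110,450,260,5,"pics/s3c.png");print((proj(s,[p])-[290,110])*5)
t=load("top3");crop(t,240,140,360,230,6,"pics/t3c.png");print((proj(t,[p])-[240,140])*6)
E
```

```text
6.71 [533.8  68.9  45.1] [-0.1  0.6  0.2] 0.6
[[308.30802179 490.13402144]]
[[315.64310149 344.41962255]]
```

View pics/s3c.png

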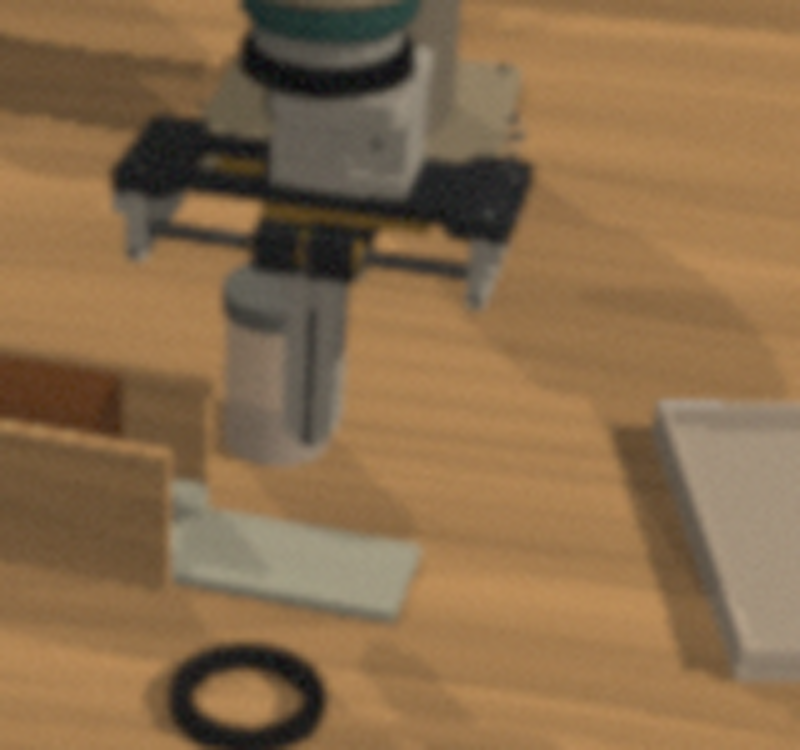

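View pics/t3c.png

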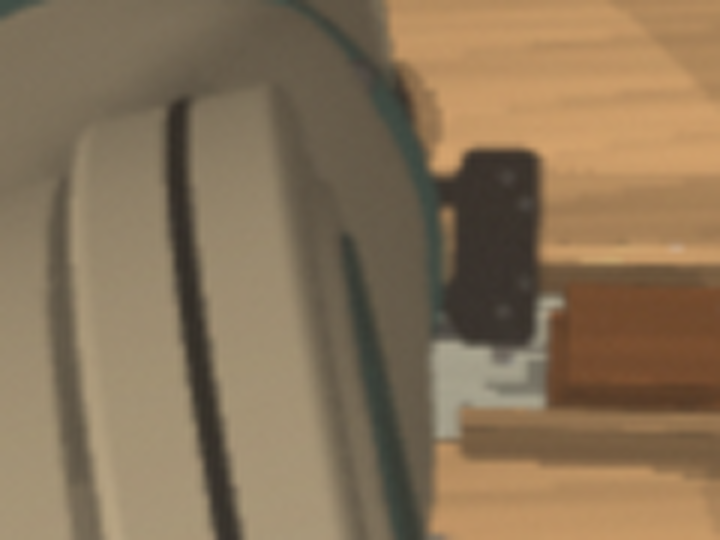

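```bash
python3 - <<'E'
from go import *
f0=manip.get_obs()["contact_force"][2]
z=45
while z>-24:
    z-= 8 if z>14 else (4 if z>-12 else 2)
    manip.move_straight(rk(150,0,z),max_speed=60 if z>10 else 30)
    o=manip.get_obs();d=o["contact_force"][2]-f0
    if z<16: print(z,o["tool_pos"].round(1)[2],round(d,1),round(o["time"],2))
    if abs(d)>3:break
snap(4)
E
python3 - <<'E'
import sys;sys.path.insert(0,".")
import os;os.chdir(".")
from h import *
crop(load("scene4"),290,110,450,260,5,"pics/s4c.png")
E
```

```text
13 12.5 -0.3 7.94
9 8.9 -1.1 8.22
5 4.8 0.3 8.51
1 0.8 -1.4 8.79
-3 -3.2 -0.9 9.07
-7 -7.2 -0.4 9.36
-11 -11.2 0.3 9.64
-15 -15.2 -0.8 9.93
-17 -17.1 -0.8 10.18
-19 -19.1 -0.7 10.43
-21 -21.1 -0.5 10.68
-23 -23.1 -0.5 10.93
-25 -25.1 -0.2 11.18
```

View pics/s4c.png

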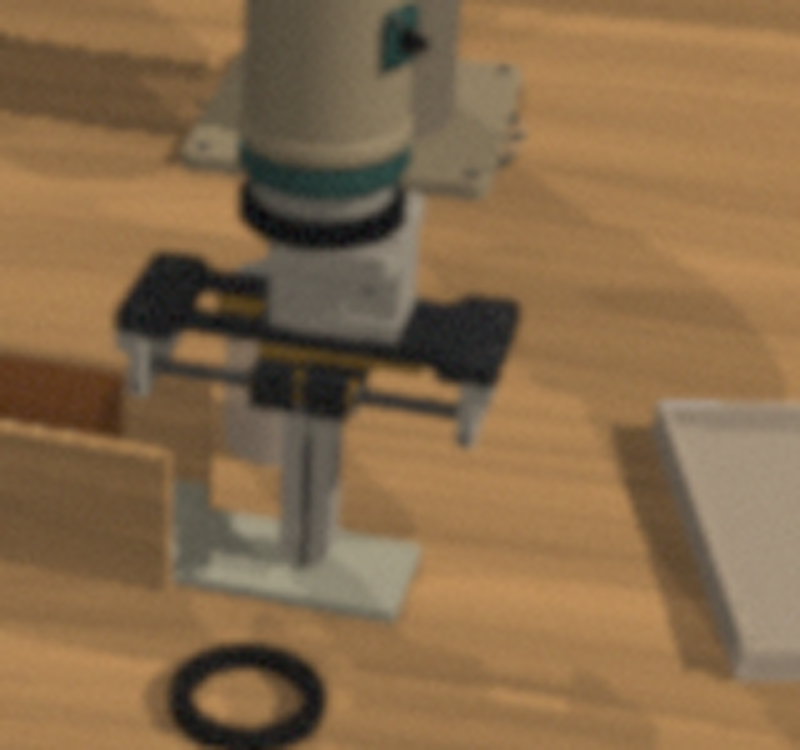

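```bash
python3 - <<'E'
from go import *
f0=manip.get_obs()["contact_force"][2]
z=-25
while z>-45:
    z-=1
    manip.move_straight(rk(150,0,z),max_speed=15)
    o=manip.get_obs();d=o["contact_force"][2]-f0
    print(z,o["tool_pos"].round(1)[2],round(d,1),round(o["time"],2))
    if abs(d)>3.5:break
snap(5)
s=load("scene5")
print((proj(s,[rk(150,0,6),rk(150,-8,6),rk(200,-30,6),rk(150,0,10)])-[290,110])*5)
crop(s,290,110,450,260,5,"pics/s5c.png")
E
```

```text
-26 -25.6 4.4 11.53
[[306.10006223 556.82443839]
 [302.06988156 565.88784   ]
 [393.03565505 609.75011853]
 [306.36403748 550.14776577]]
```

View pics/s5c.png

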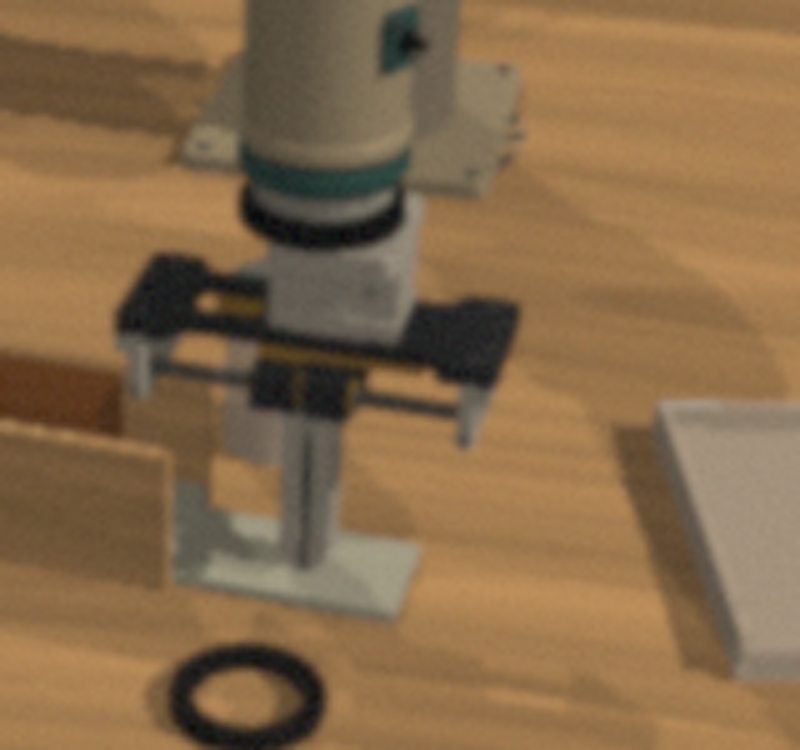

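The touch came at reported z = −25.6 on a 6 mm surface, so the true tip height is reported + 31.5 mm. In x and y the tip agrees with the picture. I'll correct z by that amount.

```bash
cat >> go.py <<'E'
ZO=-31.5
_rk,_ty=rk,ty
def rk(x,y,z):return _rk(x,y,z+ZO)
def ty(x,z):return _ty(x,z+ZO)
E
python3 - <<'E'
from go import *
manip.move_straight(rk(150,0,105),max_speed=220)
manip.move_straight(rk(-53,0,105),max_speed=220)
manip.move_straight(rk(-53,0,50),max_speed=120)
manip.move_straight(rk(-53,0,27),max_speed=60);st("down")
manip.move_straight(rk(0,0,27),max_speed=60);st()
manip.move_straight(rk(60,0,27),max_speed=60);st()
manip.move_straight(rk(94,0,27),max_speed=50);st()
manip.move_straight(rk(90,0,27),max_speed=50)
manip.move_straight(rk(90,0,110),max_speed=200);st()
snap(6)
crop(load("scene6"),200,110,400,260,4,"pics/s6c.png")
crop(load("top6"),240,140,440,230,4,"pics/t6c.png")
E
```

```text
down 14.44 [ 522.4 -133.4   -4.9] [ 0.5  0.1 -0.1] 0.7
 15.47 [525.3 -80.2  -4.6] [0.2 0.4 0.7] 0.5
 16.62 [528.9 -20.8  -4.4] [-0.2  0.7 -0.3] 0.4
 17.46 [530.4  13.8  -4.6] [ 0.1 -0.2  0.6] 0.4
 18.27 [530.    9.4  78.2] [ 0.1  0.7 -0.1] 0.7
```

View pics/s6c.png

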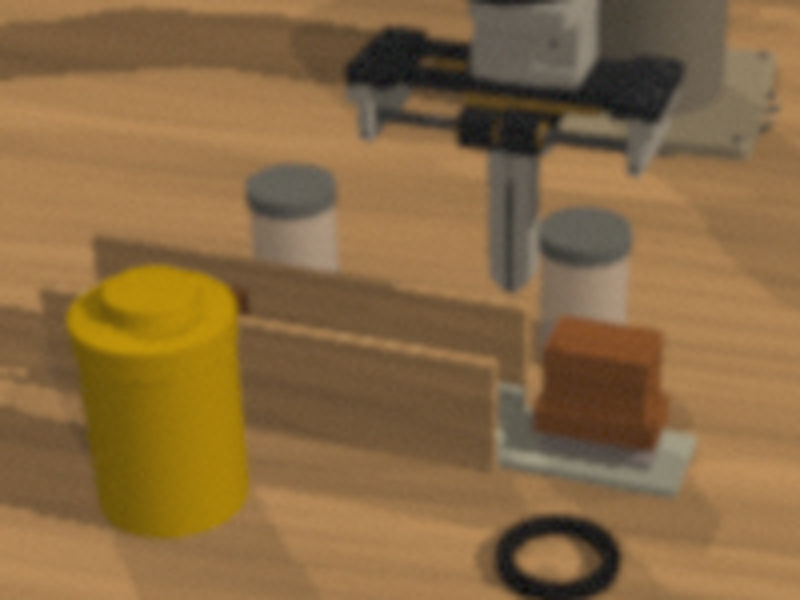

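View pics/t6c.png

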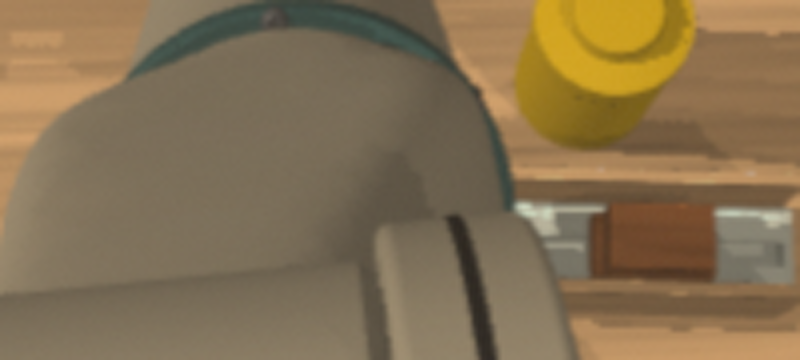

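The tall stop stands upright on the landing, clear of the lips. In the scene crop its top face has corners near (565,320), (664,330), (655,388) and (546,372).

```bash
python3 - <<'E'
from go import *
s=load("scene6")
w=unproj(s,np.array([(565,320),(664,330),(655,388),(546,372)])/4+[200,110],84)
c,a=np.cos(Q[2]),np.sin(Q[2]);l=(w[:,:2]-Q[:2])@np.array([[c,-a],[a,c]]);print(l.round(1).tolist(),l.mean(0))
pred=[rk(145+i,j,84-ZO) for i,j in((-32,20),(32,20),(32,-20),(-32,-20))]
print((proj(s,pred)-[200,110])*4)
E
```

```text
[[119.9, 11.4], [179.1, 17.5], [187.9, -45.1], [124.7, -47.2]] [152.9005224  -15.86488184]
[[557.66834159 311.15552429]
 [661.50073385 327.36699693]
 [646.23630551 361.98683686]
 [539.41790276 344.72185634]]
```

```bash
python3 - <<'E'
from go import *
G=O(Q[2]-PI/2)
manip.move_ptp(rk(147,-1,140),G)
manip.gripper_open();st("open")
manip.move_straight(rk(147,-1,80),max_speed=150)
manip.move_straight(rk(147,-1,46),max_speed=80);st("at grasp")
manip.gripper_close();st("closed")
manip.move_straight(rk(147,-1,49),max_speed=30);st("lift3")
manip.move_straight(rk(147,-1,125),max_speed=150);st("lifted")
snap(7,("scene",))
crop(load("scene7"),290,80,490,230,4,"pics/s7c.png")
E
```

```text
open 20.84 [534.4  66.2 108.5] [ 0.1  0.4 -0.7] 94.0
at grasp 21.97 [534.5  66.4  14.6] [-0.1  0.5  0.5] 93.9
closed 22.84 [534.2  66.2  14.5] [-1.2 -0.   0.3] 39.8
lift3 23.09 [534.4  66.2  17.4] [-0.2 -0.3 -3.4] 39.5
lifted 23.75 [533.8  65.9  93. ] [-0.  -1.2 -3.2] 39.7
```

View pics/s7c.png

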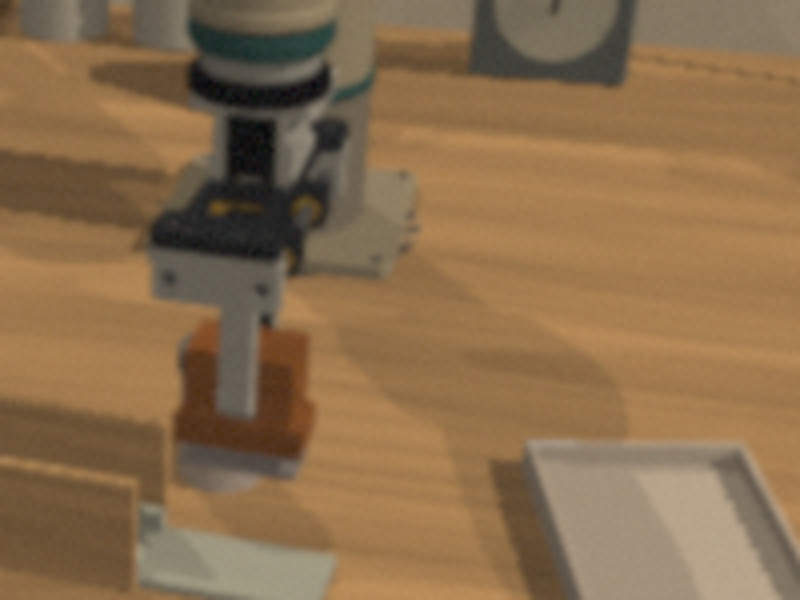

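```bash
python3 - <<'E'
from go import *
T=O(TR[2])
manip.move_ptp(ty(50,125),T);st("above")
manip.move_straight(ty(50,65),max_speed=120)
manip.move_straight(ty(50,50),max_speed=40);st()
z=50
while z>45:
    z-=1
    manip.move_straight(ty(50,z),max_speed=12);o=manip.get_obs();print(z,o["tool_pos"][2].round(1),o["contact_force"][2].round(1))
    if o["contact_force"][2]>-1.2:break
manip.gripper_open();st("open")
manip.move_straight(ty(50,140),max_speed=180);st()
snap(8)
crop(load("scene8"),390,140,540,260,5,"pics/s8c.png")
E
```

```text
above 24.84 [498.3 328.4  92.8] [-0.1 -0.7 -4. ] 40.0
 26.02 [497.3 331.2  18.3] [-1.1  0.6 -2.8] 39.9
49 17.6 -2.3
48 16.5 -3.9
47 15.4 -3.4
46 14.5 -1.8
45 14.5 4.9
open 28.23 [497.5 331.2  13.5] [ 0.2 -0.  -0.6] 93.8
 28.9 [497.1 330.5 107.9] [ 0.6 -0.5  0.5] 94.0
```

View pics/s8c.png

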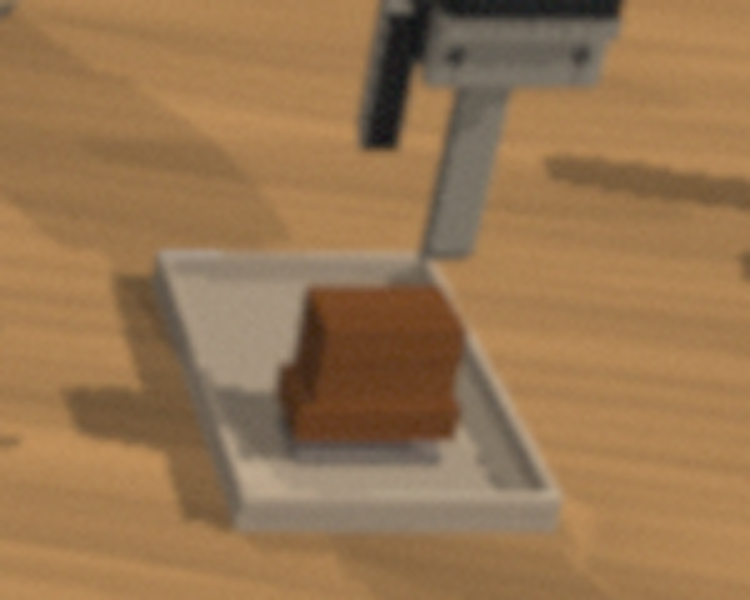

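View pics/top8.png

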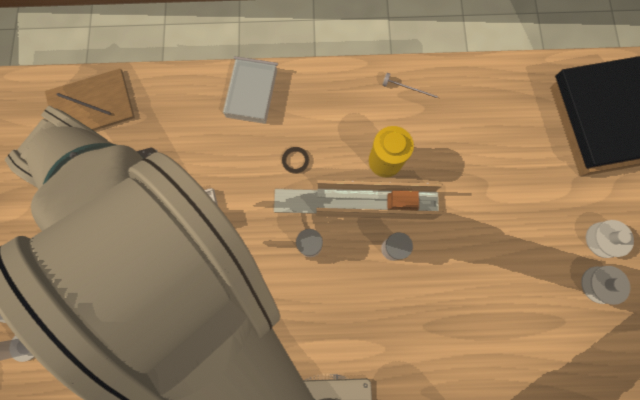

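The tall stop stands upright in the tray, and the low stop has not moved (top view, (404,200)). Next I'll push the low stop from behind.

```bash
python3 - <<'E'
from go import *
P=O(Q[2]+PI)
manip.gripper_close()
manip.move_ptp(rk(-188,0,185),P);st()
manip.move_straight(rk(-188,0,60),max_speed=170)
manip.move_straight(rk(-188,0,27),max_speed=60);st("down")
for x,v in((-120,60),(-20,70),(60,70),(92,50)):
    manip.move_straight(rk(x,0,27),max_speed=v);st(x)
manip.move_straight(rk(88,0,27),max_speed=50)
manip.move_straight(rk(88,0,110),max_speed=200);st()
snap(9)
s=load("scene9");crop(s,200,110,400,260,4,"pics/s9c.png")
print((proj(s,[rk(147+i,j,66-ZO) for i,j in((-32,20),(32,20),(32,-20),(-32,-20))])-[200,110])*4)
E
```

```text
32.58 [ 516.2 -266.6  153.4] [ 0.4 -0.  -0. ] 0.3
down 34.16 [ 515.4 -268.2   -4.7] [ 0.4  0.6 -0. ] 0.8
-120 35.44 [ 518.7 -200.1   -4.7] [0.3 0.1 0.7] 0.6
-20 37.02 [ 524.5 -100.8   -4.4] [-0.5  0.1 -0.5] 0.4
60 38.31 [528.6 -20.8  -4.6] [0.4 0.5 0.1] 0.5
92 39.1 [530.5  11.5  -4.5] [ 0.1 -0.6  0.6] 0.4
 39.92 [529.9   7.4  78.2] [ 0.4 -0.1  0.1] 0.1
[[560.30916923 337.02383304]
 [663.27578438 353.49462621]
 [648.20439743 388.62069684]
 [542.30188285 371.08977958]]
```

View pics/s9c.png

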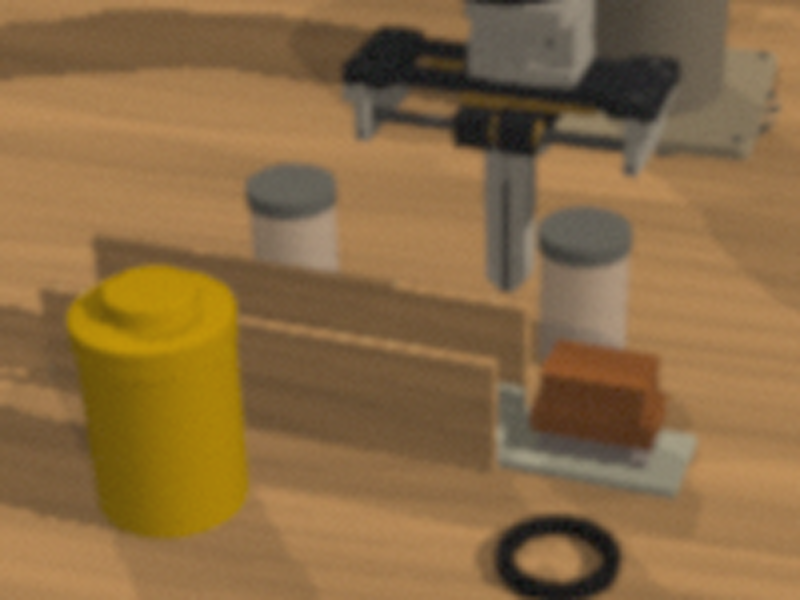

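The low stop is on the landing at rack x≈146. Its corners are within about 4 px of the prediction.

```bash
python3 - <<'E'
from go import *
G=O(Q[2]-PI/2)
manip.move_ptp(rk(146,-1,130),G)
manip.gripper_open()
manip.move_straight(rk(146,-1,70),max_speed=150)
manip.move_straight(rk(146,-1,35),max_speed=80);st("at grasp")
manip.gripper_close();st("closed")
manip.move_straight(rk(146,-1,38),max_speed=30);st("lift3")
manip.move_straight(rk(146,-1,115),max_speed=150);st("lifted")
if 38<manip.get_obs()["grip_width"]<42:
    manip.move_ptp(ty(-50,125),O(TR[2]));st("above")
    manip.move_straight(ty(-50,54),max_speed=120)
    manip.move_straight(ty(-50,39),max_speed=40);st()
    snap(10,("scene",))
    crop(load("scene10"),390,120,540,240,5,"pics/s10c.png")
E
```

```text
at grasp 43.6 [534.4  65.4   3.5] [ 0.5 -0.3  0.9] 94.1
closed 44.48 [534.   65.2   3.5] [-1.4 -0.7  2.2] 39.6
lift3 44.73 [534.5  65.2   6.5] [-0.1 -0.5 -1.8] 39.9
lifted 45.39 [533.8  64.9  83. ] [ 0.8 -0.1 -2.4] 39.8
above 46.47 [401.5 305.1  93. ] [-0.  -0.6 -2.6] 39.7
 47.73 [400.3 306.8   7.3] [ 0.2  0.4 -2.4] 39.7
```

View pics/s10c.png

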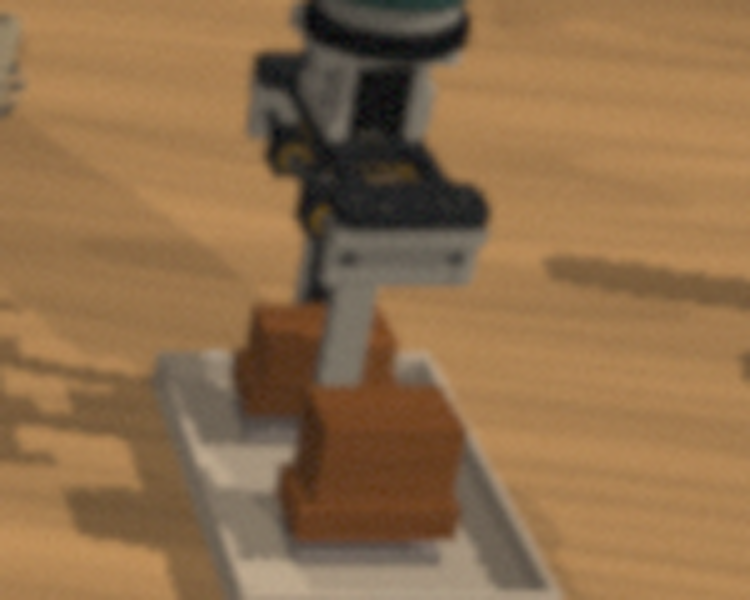

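```bash
python3 - <<'E'
from go import *
z=39
while z>33.6:
    z-=.7
    manip.move_straight(ty(-50,z),max_speed=10);o=manip.get_obs();print(round(z,1),o["tool_pos"][2].round(1),o["contact_force"][2].round(1))
    if z<35.5 and o["contact_force"][2]>-0.8:break
manip.gripper_open();st("open")
manip.move_straight(ty(-50,150),max_speed=180);st()
manip.move_ptp(_rk(-53,-20,200),O(Q[2]+PI));st()
snap(11)
crop(load("scene11"),390,140,540,260,5,"pics/s11c.png")
E
```

```text
38.3 6.9 -2.7
37.6 6.1 -3.0
36.9 5.4 -2.2
36.2 4.6 -2.1
35.5 4.0 -2.6
34.8 3.4 -0.9
34.1 3.4 7.8
open 50.49 [400.5 306.9   2.6] [ 0.2  0.2 -0.9] 94.3
 51.28 [400.1 306.2 117.9] [-0.7 -0.2 -0.7] 94.2Traceback (most recent call last):
  File "<stdin>", line 9, in <module>
NameError: name '_rk' is not defined. Did you mean: 'rk'?
```

```bash
python3 - <<'E'
from go import *
manip.move_ptp(rk(-20,60,230),O(Q[2]+PI));st()
snap(11)
crop(load("scene11"),390,140,540,260,5,"pics/s11c.png")
E
```

```text
52.83 [464.6 -95.6 198.1] [1.1 0.6 0.2] 93.9
```

View pics/s11c.png

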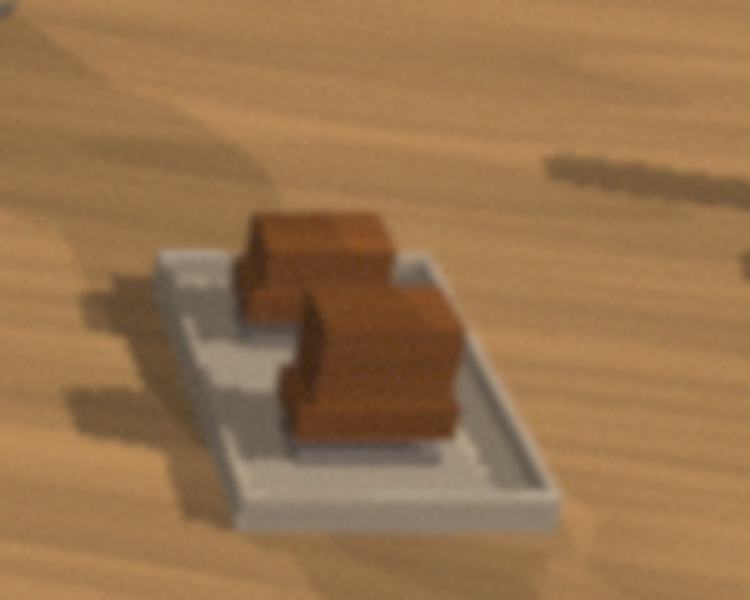

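View pics/top11.png

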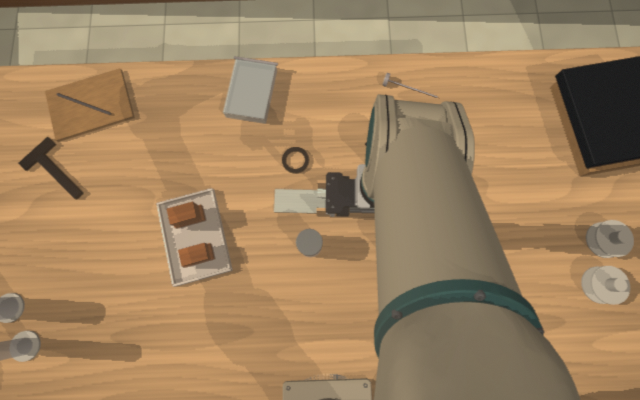

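View pics/scene11.png

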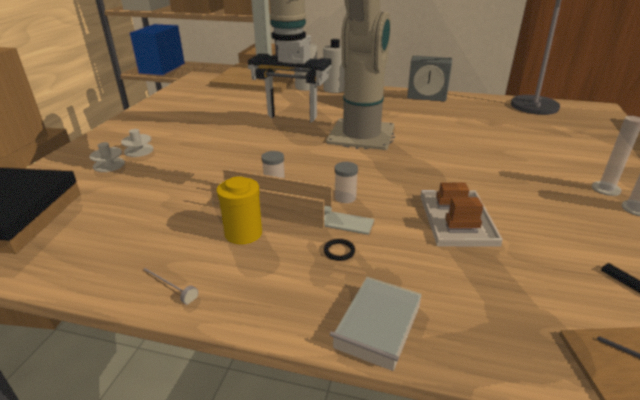

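Both stops stand upright in the tray, at (185,213) and (196,253) in the top view. The tank (240,210), the canisters (272,165) and (346,182), and the ring (340,249) match the first scene picture. The gripper is open and clear of everything.

```bash
python3 - <<'E'
from go import *
manip.close_job();st()
E
```

```text
the job is handed in; nothing more can be done
the job is handed in; nothing more can be done
```

I pushed the tall stop low on its base to the landing, gripped it across its width, lifted it off and set it in the tray. Then I did the same with the low stop and handed the job in; my last clock reading before that was about 53 s.

- **Last checks:** The final pictures show both stops upright on their feet and side by side in the tray. The tank, canisters and ring show at their starting places in the scene view. In the top view the arm hid the tank and one canister. The gripper is open and clear of everything.
- **Forces:** Force readings stayed small, the highest being about 8 N as the low stop touched down.
- **Disagreement found:** The reported tool height was wrong. The true fingertip sat about 31.5 mm higher than the state said. The pictures suggested it, and touching the landing's 6 mm top confirmed it at a reported −25.6 mm. I corrected all later heights by that amount, and both stops then touched the tray floor within about 1 mm of the corrected height.
- **Camera mismatch:** Before fitting them together, the two cameras differed by about 5 mm on the rack's position. I used values close to the top camera's, and the landing touch agreed with them.

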